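# Feed a tray of handle blanks through the spring gate

### The arm

A 6-joint arm with a two-finger parallel gripper is mounted at the origin on the work surface. World frame = base frame: x ahead of the robot, y to its left, z up, the work surface at z = 0. Lengths are in m, angles in rad, forces in N, time in s.
With the tool pointing down it reaches from about 0.3 to 0.95 m from the base axis. Payload 3.1 kg.
Tool frame: the origin (TCP) lies on the centre line of the jaws, within the pads' length; the fingertips stand 8 mm ahead of it and the grasp point (between the pads) lies 11 mm behind it; y points along the fingers, x is the direction in which the jaws open and shut, and the axes are right-handed (so a half turn about y gives the same grasp; the last joint's range is limited). The gripper opens to 85 mm and grips with 20 to 120 N. Pads are 22 mm wide; open, the fingers measure 114 mm over their backs; the gripper's body (76 mm by 85 mm) begins 54 mm behind the grasp point. The pads swing forward as they close: fully open they stand 13 mm farther back than shut.
Start: joints at [1.249, 0.308, 1.634, -0, 1.2, -0.07], TCP at [0.156, 0.605, 0.239] pointing down, gripper open.
Joint ranges: [-3.06, 3.06], [-0.79, 1.96], [0.05, 2.63], [-1.19, 4.34], [0.05, 2.64], [-2.94, 2.94]. Speed limits (rad/s): [2.79, 2.79, 3.14, 3.14, 3.14, 3.14].

### API

Orientations are given as a unit quaternion [x, y, z, w].
In Python, from plant import state, snapshot, get_calibration, finish_job gives the robot as it stands.
- The arm moves only by the tool carry_out, never from a script. Its argument "deltas" is a list that holds one entry, the list of rows, each a list of 5 numbers: the shift along the tool's x, y, z in cm, then the turn about the tool's y in degrees, then the finger opening in cm, from 0 to 8.54. A call has 1 to 20 rows; each row shifts and turns the commanded pose from where the row before left it, along the tool's axes as they then stand; what a row does not reach is not made up. A row lasts 1/12 s, in which the tool goes at most 41.7 mm and 7.16 degrees, less where a joint would pass 70% of its speed; a pose out of reach is approached as far as the arm can. A call with a gripper value outside its range is refused whole. The fingers move at their own pace and stop on an object; "squeeze" is the grip in N (left out, the last holds). Time passes only in rows, so rows that do not move let the fingers close. It gives the time, the measured TCP pose, the force and the opening at its end, in the units of the state.
- state(): the state, without advancing time (a new reading comes with each control period).
- snapshot(name): name is "scene" or "top"; returns the picture (480x640x3 uint8, blue, green, red); there is no depth.
- get_calibration(name): a dict with "fx", "fy", "cx", "cy" (pixels), "k1" (the pictures are not rectified: a ray, as slopes to the right and down, at radius r is drawn at 1 + k1 r^2 times it, then the intrinsics apply), "R" (3x3) and "t" (3): a world point X has camera coordinates R X + t. Camera axes: x right, y down, z forward; pixel columns grow to the right and rows downward; lengths in m; the calibration is good to about 2 mm. A picture is of the moment at which its call begins. get_calibration takes no time and is no camera call.
- finish_job(): hands the job in, once; it reports no verdict.
The state is a dict: "t": time; "joint_positions": joint angles; "dq": joint speeds; "tau": joint torques, N m; "position": TCP position; "tcp_rot": TCP orientation; "ft_force": force on the tool from outside, world axes, zero at the start; "wrist_torque": the same for the moment, N m; "width": opening from 0.0 (shut) to 1.0 (fully open).
Only numpy, scipy, OpenCV 4.12 (cv2) and the standard library are available. Lean on these libraries where they do the work, as an engineer would, in place of code of your own. Each camera call takes 0.05 s, during which the arm holds its last target.

### The job

With one fingertip press the gate's long bar outwards, away from the chute, and hold the sprung gate open; meanwhile push the tray of wooden handle blanks along the chute with the other fingertip, past the gate and fully home against the end board. Keep holding until the whole tray is past, so that the gate never bears on the tray, then let the gate swing shut behind it and move clear. Do not lift or carry the tray, spill its blanks or disturb the other things on the bench.

Things in the scene. Friction and masses are not known exactly. Their poses are not given: they have to be found in the camera images.
- chute: Low wooden chute with a metal floor, fixed on the bench; origin at bench level, +x = travel direction, +y = gate side. Floor 8 mm thick, x -130 to +256, y -61 to +61; curbs along both sides, top z=16, inner faces y=+-53 (3 mm play each side of the tray). End board across it: face at x=242, top z=50. The start end is open.
- tray: Open wooden tray 120 (x) x 100 (y) x 30 high in the chute, origin at centre of underside, axes as the chute's; 0.25 to 0.5 kg. At its rear an upright push board, y -25 to +15, x -60 to -48 (flush with the rear face), top 77 above the underside (85 above the bench): push there with fingertips about 50 above the bench, clear of curbs and tray. Nose starts 25 to 65 short of the paddle. Home: chute x=182.
- gate (a joint): Gate hinge, rad: 0 shut, grows as it opens, stop at 0.95. Axis along chute x at chute y=104, z=12. Pressing the long bar towards chute +y opens it: bar moves out 25 mm at 0.4, 36 mm at 0.6, its height nearly constant. The tray passes freely from 0.4; 0.5 to 0.7 is good (no part of the paddle is then higher than 90 mm). A spring shuts it when released; holding takes about 2 to 5 N.
- gate_bar (a point): Middle of the gate's long round cane bar, 18 mm diameter, along chute x from -150 to +150. Shut, its axis is at chute y=79, z=70, so its chute-side face is at y=70. That face is free all along: the carriers join it from the outer side. A fingertip about 50 mm above the bench can press it outwards and slide along its whole length, also past the paddle.
- gate_paddle (a point): Centre of the gate's wooden paddle that bars the tray. Shut: chute x 90 to 102, y 20 to 56, z 20 to 40 (this point 96, 38, 30), on a steel arm at z 18 to 26 from the hinge. The tray cannot push it open. Opening swings it up and outwards, staying between the tray's push board and the bar. With the tray home, the tray's rear face is 20 mm past it.
- blank0: Wooden handle blank, loose cylinder 22 diameter x 90 long lying along x in the tray's -y lane; origin at its underside centre as built.
- blank1: The same, in the tray's middle lane.
- blank2: The same, in the tray's +y lane.
- mallet: Bystander: wooden mallet lying on the bench, head a cylinder 56 diameter x 100, handle 150 long, on the chute's -y side.
- tin: Bystander: metal can, 64 diameter x 85 high, on the chute's -y side.
- offcut: Bystander: wooden block 90 x 45 x 40 high, on the chute's -y side.
There are look-alikes about, which are no part of the job. What is shaped like the tray but pink or red is not meant. What is shaped like the blank0 but black is not meant.

How it is judged:
By the outcome, as a careful person would: the job done as asked, in the order asked, and still so for the second after the job is handed in, with the robot touching nothing.
It also fails if it takes over 42 s, if anything falls off the work surface, if the arm or the gripper's body presses on something with over 40 N, if the wrist force passes 120 N, or if a joint passes its speed limit or range.

## Working session

There is one attempt and no reset: what is moved stays moved. The work goes in short steps, Python scripts to look and compute and a tool call to move; the robot and the scene stay as the last step left them, time stands still between calls to the robot, and variables do not carry over. Pictures are saved under pics/ and viewed, and the job is handed in when it is done.

Besides the shell and the picture viewer there is one more tool, called after "Request:" as name([rows], argument=value, ...), one row to a line, values as JSON. carry_out: Moves the arm, as the interface text tells. Its arguments: {"type":"object","properties":{"deltas":{"type":"array"},"squeeze":{"type":"number"}},"required":["deltas"]}

```bash
mkdir -p pics
python3 - <<'E'
from plant import *
import cv2
for n in ("scene","top"):
    cv2.imwrite(f"pics/{n}0.png",snapshot(n)); print(n,get_calibration(n))
print(state())
E
```

```text
scene {'fx': 462.2711207478337, 'fy': 462.2711207478337, 'cx': 317.55212420190884, 'cy': 233.09994029246693, 'k1': -0.04090081857482902, 'R': array([[ 0.63823419,  0.76981263,  0.00675487],
       [ 0.63343397, -0.5201387 , -0.57290238],
       [-0.43751402,  0.36992466, -0.81959577]]), 't': array([-0.28618846, -0.35927163,  1.27864063])}
top {'fx': 457.32691152227, 'fy': 457.32691152227, 'cx': 318.89687787526003, 'cy': 234.77353390783395, 'k1': 0.035874253566230876, 'R': array([[-0.0123752 , -0.99991944,  0.00282117],
       [-0.9925678 ,  0.01194253, -0.12110551],
       [ 0.12106206, -0.0042989 , -0.99263563]]), 't': array([-0.05880088,  0.57137084,  1.00837671])}
{'t': 0.1, 'joint_positions': array([ 1.24928083e+00,  3.08941965e-01,  1.63509588e+00, -2.92811238e-05,
        1.19970898e+00, -6.96953693e-02]), 'dq': array([-0.00138364, -0.00172779, -0.00234164, -0.00253713,  0.001786  ,
        0.00083935]), 'tau': array([-4.90276725e-04, -4.16409838e+01, -2.77646184e+01, -7.47896797e-05,
        3.99457233e-03, -2.03403715e-05]), 'position': array([0.15552281, 0.60456371, 0.23812949]), 'tcp_rot': array([ 0.5592597 ,  0.43262822, -0.43388338, -0.55839647]), 'ft_force': array([ 0.1913323 , -0.02793327, -0.34561259]), 'wrist_torque': array([ 0.01043263, -0.02931411, -0.00733579]), 'width': 0.9971910638825543}
```

View pics/scene0.png

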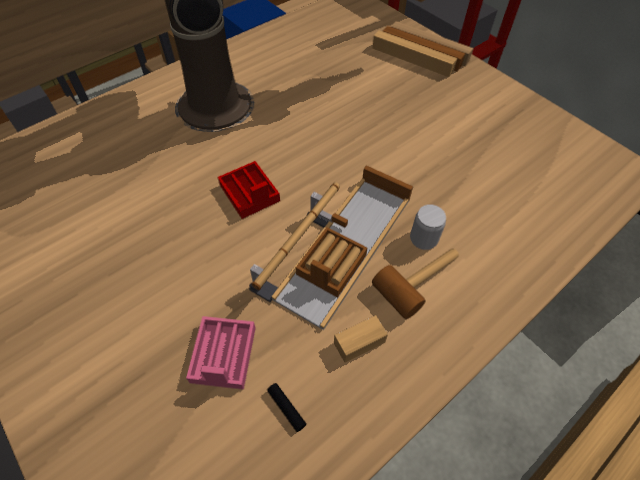

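View pics/top0.png

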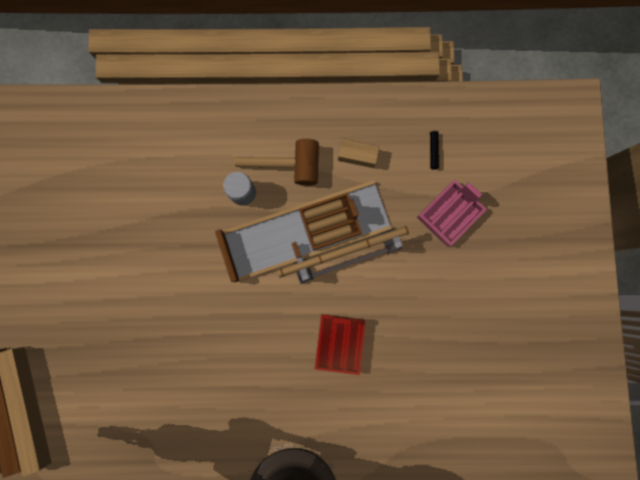

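Run:
```python
import cv2
a=cv2.imread("pics/top0.png")[170:295,205:420]; cv2.imwrite("pics/topc.png",cv2.resize(a,None,fx=3.7,fy=3.7,interpolation=cv2.INTER_CUBIC))
a=cv2.imread("pics/scene0.png")[155:335,235:425]; cv2.imwrite("pics/scenec.png",cv2.resize(a,None,fx=3.3,fy=3.3,interpolation=cv2.INTER_CUBIC))
```

```text
(no output)
```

View pics/topc.png

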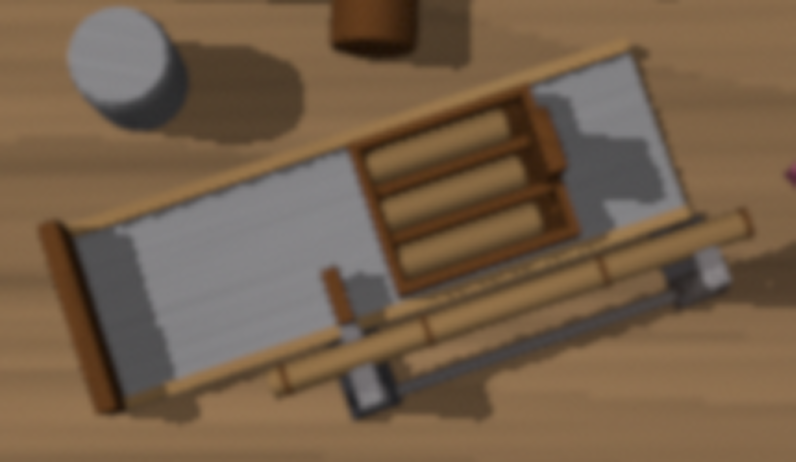

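View pics/scenec.png

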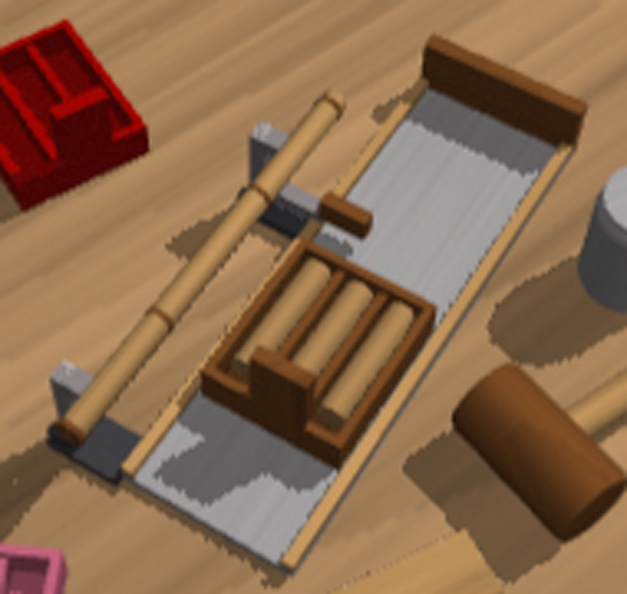

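```bash
cat > h.py <<'E'
import numpy as np, cv2
from plant import *
def proj(n,X):
    c=get_calibration(n); P=np.atleast_2d(X)@np.array(c['R']).T+np.array(c['t']); s=P[:,:2]/P[:,2:]
    s=s*(1+c['k1']*(s**2).sum(1,keepdims=True)); return s*[c['fx'],c['fy']]+[c['cx'],c['cy']]
def c2w(p,X):
    X=np.atleast_2d(X).astype(float)/1000; c,s=np.cos(p[2]),np.sin(p[2])
    return np.c_[p[0]+c*X[:,0]-s*X[:,1],p[1]+s*X[:,0]+c*X[:,1],X[:,2]]
E
cat > fit.py <<'E'
from h import *
from scipy.optimize import least_squares
T=lambda x,y:((x+.5)/3.7+204.5,(y+.5)/3.7+169.5)
S=lambda x,y:((x+.5)/3.3+234.5,(y+.5)/3.3+154.5)
obs=[('top',(242,-61,50),0,T(65,225)),('top',(242,61,50),0,T(122,405)),('top',(256,-61,50),0,T(40,228)),('top',(256,61,50),0,T(100,412)),
('top',(-130,-61,16),0,T(632,40)),('top',(-150,79,70),0,T(745,222)),('top',(150,79,70),0,T(281,381)),
('top',(60,-50,38),1,T(352,150)),('top',(60,50,38),1,T(400,295)),('top',(-60,-50,38),1,T(525,90)),('top',(-60,50,38),1,T(578,235)),
('scene',(150,79,70),0,S(334,101)),('scene',(-150,79,70),0,S(68,430)),('scene',(242,-61,50),0,S(578,112)),
('scene',(-60,50,38),1,S(205,378)),('scene',(60,50,38),1,S(308,243)),('scene',(60,-50,38),1,S(434,310)),('scene',(-60,-50,38),1,S(340,448)),
('scene',(-130,61,16),0,S(126,468)),('scene',(-130,-61,16),0,S(292,562))]
def r(q):
    return np.concatenate([proj(n,c2w(q,np.add(P,(q[3]*1000*f,0,0))))[0]-o for n,P,f,o in obs])
s=least_squares(r,[.5,0,1.8,0],loss='soft_l1',x_scale=[.1,.1,.1,.1])
print(s.x); print(r(s.x).reshape(-1,2).round(1).tolist()); np.save('pose.npy',s.x)
E
python3 fit.py
```

```text
[ 0.6039912  -0.09372318  1.89183174  0.00199996]
[[-1.7, -1.9], [-0.4, 1.0], [-0.9, -0.7], [-0.5, 1.2], [-1.2, -1.1], [1.4, -0.4], [-2.2, 1.2], [-1.6, -1.9], [-0.3, 0.1], [1.1, -2.5], [1.4, -0.9], [-0.2, -0.5], [-0.5, 1.8], [-0.2, 1.1], [-1.8, -2.2], [-2.2, -2.0], [0.6, -1.5], [-0.2, 0.0], [-2.0, -0.0], [-0.2, 1.9]]
```

```bash
cat >> fit.py <<'E'
def r2(q):
    off={'top':q[4:6],'scene':q[6:8]}
    return np.concatenate([np.concatenate([proj(n,c2w(q,np.add(P,(q[3]*1000*f,0,0))))[0]+off[n]-o for n,P,f,o in obs]),q[4:8]*.3])
s=least_squares(r2,[.6,-.09,1.89,0,0,0,0,0],loss='soft_l1',x_scale=[.1,.1,.1,.1,1,1,1,1])
print(s.x.round(4)); print(r2(s.x)[:-4].reshape(-1,2).round(1).tolist())
for cam in('top','scene'):
    o2=[o for o in obs if o[0]==cam]
    f=lambda q:np.concatenate([proj(n,c2w(q,np.add(P,(q[3]*1000*g,0,0))))[0]-o for n,P,g,o in o2])
    t=least_squares(f,[.6,-.09,1.89,0],x_scale=.1); print(cam,t.x,f(t.x).reshape(-1,2).round(1).tolist())
def ov(q,name):
  for cam,(x0,y0,w,h,k) in dict(top=(205,170,215,125,3.7),scene=(235,155,190,180,3.3)).items():
    im=cv2.imread(f'pics/{cam}0.png')[y0:y0+h,x0:x0+w]; im=cv2.resize(im,None,fx=k,fy=k,interpolation=cv2.INTER_CUBIC)
    def L(P,c,f=0):
        u=proj(cam,c2w(q,np.add(P,(q[3]*1000*f,0,0)))); u=((u-[x0-.5,y0-.5])*k).astype(int); cv2.polylines(im,[u.reshape(-1,1,2)],False,c,1,cv2.LINE_AA)
    L([(242,-61,50),(242,61,50),(256,61,50),(256,-61,50),(242,-61,50)],(0,0,255))
    for y in(-61,-53,53,61): L([(-130,y,16),(242,y,16)],(0,255,255))
    L([(-130,-61,8),(-130,61,8)],(0,255,255)); L([(-150,79,70),(150,79,70)],(255,0,0))
    L([(90,20,40),(102,20,40),(102,56,40),(90,56,40),(90,20,40)],(255,0,255))
    L([(60,-50,38),(60,50,38),(-60,50,38),(-60,-50,38),(60,-50,38)],(0,255,0),1)
    L([(-60,-25,85),(-60,15,85),(-48,15,85),(-48,-25,85),(-60,-25,85)],(0,255,0),1)
    cv2.imwrite(f'pics/{name}_{cam}.png',im)
ov(s.x,'ovB')
E
python3 fit.py
```

```text
[ 0.6039912  -0.09372318  1.89183174  0.00199996]
[[-1.7, -1.9], [-0.4, 1.0], [-0.9, -0.7], [-0.5, 1.2], [-1.2, -1.1], [1.4, -0.4], [-2.2, 1.2], [-1.6, -1.9], [-0.3, 0.1], [1.1, -2.5], [1.4, -0.9], [-0.2, -0.5], [-0.5, 1.8], [-0.2, 1.1], [-1.8, -2.2], [-2.2, -2.0], [0.6, -1.5], [-0.2, 0.0], [-2.0, -0.0], [-0.2, 1.9]]Traceback (most recent call last):
  File "fit.py", line 18, in <module>
    s=least_squares(r2,[.6,-.09,1.89,0,0,0,0,0],loss='soft_l1',x_scale=[.1,.1,.1,.1,1,1,1,1])
    return func(*args, **kwargs)
    result = trf(vector_fun.fun, vector_fun.jac, x0, f0, J0, lb, ub, ftol, xtol,
                 gtol, max_nfev, x_scale, loss_function, tr_solver,
                 tr_options.copy(), verbose, callback=callback_wrapped)
    return trf_no_bounds(
        fun, jac, x0, f0, J0, ftol, xtol, gtol, max_nfev, x_scale,
        loss_function, tr_solver, tr_options, verbose, callback=callback)
    J = jac(x)
    self._update_jac()
    ~~~~~~~~~~~~~~~~^^
    self.J = self.jac_wrapped(xp_copy(self.x), f0=self.f)
             ~~~~~~~~~~~~~~~~^^^^^^^^^^^^^^^^^^^^^^^^^^^^
    J, dct = appr
[... 588 characters left out ...]
un(x, *self.args, **self.kwargs))
                      ~~~~~~~~^^^^^^^^^^^^^^^^^^^^^^^^^^^^^^
    return np.atleast_1d(self.fun(x))
                         ~~~~~~~~^^^
    return self.f(x, *self.args, **self.kwargs)
           ~~~~~~^^^^^^^^^^^^^^^^^^^^^^^^^^^^^^
  File "fit.py", line 17, in r2
    return np.concatenate([np.concatenate([proj(n,c2w(q,np.add(P,(q[3]*1000*f,0,0))))[0]+off[n]-o for n,P,f,o in obs]),q[4:8]*.3])
                                           ~~~~^^^^^^^^^^^^^^^^^^^^^^^^^^^^^^^^^^^^^^
  File "h.py", line 4, in proj
    c=get_calibration(n); P=np.atleast_2d(X)@np.array(c['R']).T+np.array(c['t']); s=P[:,:2]/P[:,2:]
ValueError: time passes only in moves, steps and waits
```

Too many calibration calls; cache it.

```bash
python3 - <<'E'
s=open('h.py').read().replace("c=get_calibration(n);","c=C(n);")
s=s.replace("def proj","import functools\nC=functools.lru_cache(None)(get_calibration)\ndef proj",1)
open('h.py','w').write(s)
E
python3 fit.py
```

```text
[ 0.6039912  -0.09372318  1.89183174  0.00199996]
[[-1.7, -1.9], [-0.4, 1.0], [-0.9, -0.7], [-0.5, 1.2], [-1.2, -1.1], [1.4, -0.4], [-2.2, 1.2], [-1.6, -1.9], [-0.3, 0.1], [1.1, -2.5], [1.4, -0.9], [-0.2, -0.5], [-0.5, 1.8], [-0.2, 1.1], [-1.8, -2.2], [-2.2, -2.0], [0.6, -1.5], [-0.2, 0.0], [-2.0, -0.0], [-0.2, 1.9]]
[ 0.6033 -0.0907  1.8895  0.0021  1.9635  0.289  -0.2729  1.1757]
[[-1.1, -1.5], [0.0, 1.4], [-0.3, -0.3], [-0.1, 1.6], [-0.4, -0.4], [2.0, 0.4], [-1.7, 1.7], [-0.9, -1.3], [0.2, 0.6], [1.8, -1.8], [2.0, -0.2], [0.5, -0.1], [0.2, 1.7], [0.4, 1.6], [-1.1, -2.1], [-1.5, -1.7], [1.2, -1.3], [0.4, 0.1], [-1.4, -0.1], [0.3, 1.8]]
top [ 0.60285989 -0.09585263  1.88795458  0.0049467 ] [[-0.8, -1.8], [0.3, 1.1], [-0.0, -0.7], [0.2, 1.3], [-0.1, -0.5], [2.4, 0.3], [-1.4, 1.5], [-1.8, -1.1], [-0.7, 0.9], [0.9, -1.5], [1.1, 0.1]]
scene [ 0.60450551 -0.09097145  1.89245648 -0.00196238] [[0.8, -0.9], [0.8, 1.2], [0.8, 0.6], [-1.7, -1.3], [-2.0, -1.2], [0.8, -0.7], [0.1, 0.9], [-0.7, -0.6], [1.1, 1.2]]
```

View pics/ovB_top.png

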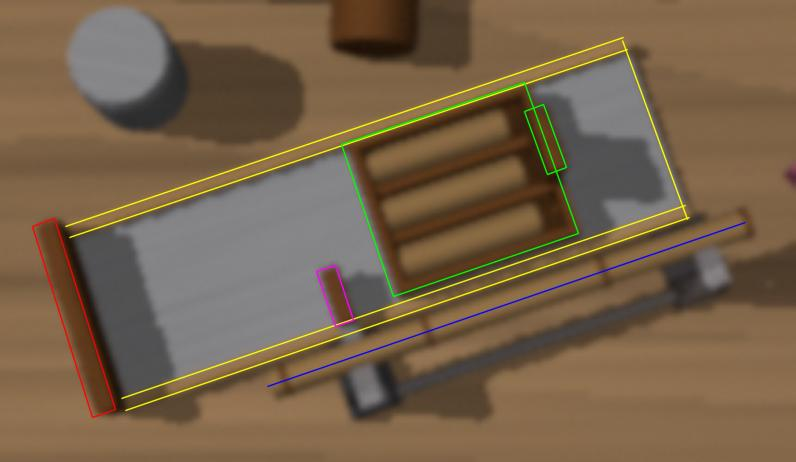

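View pics/ovB_scene.png

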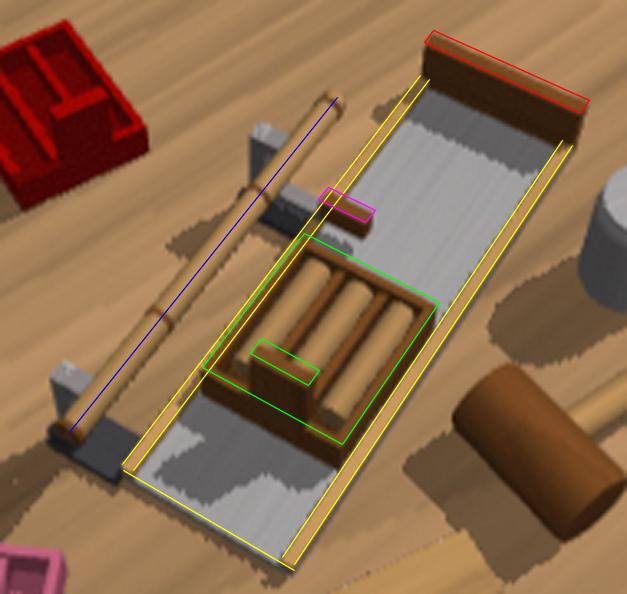

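Run:
```python
import cv2
a=cv2.imread("pics/top0.png")
cv2.imwrite("pics/z1.png",cv2.resize(a[180:260,290:415],None,fx=6,fy=6,interpolation=cv2.INTER_NEAREST))
cv2.imwrite("pics/z2.png",cv2.resize(a[215:290,210:335],None,fx=6,fy=6,interpolation=cv2.INTER_NEAREST))
a=cv2.imread("pics/scene0.png")
cv2.imwrite("pics/z3.png",cv2.resize(a[225:330,245:365],None,fx=5.5,fy=5.5,interpolation=cv2.INTER_NEAREST))
cv2.imwrite("pics/z4.png",cv2.resize(a[160:260,295:415],None,fx=5.5,fy=5.5,interpolation=cv2.INTER_NEAREST))
```

```text
(no output)
```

View pics/z1.png

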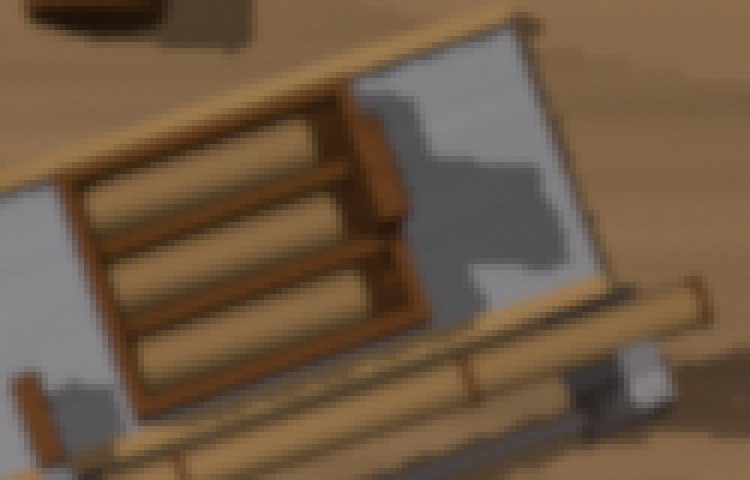

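View pics/z2.png

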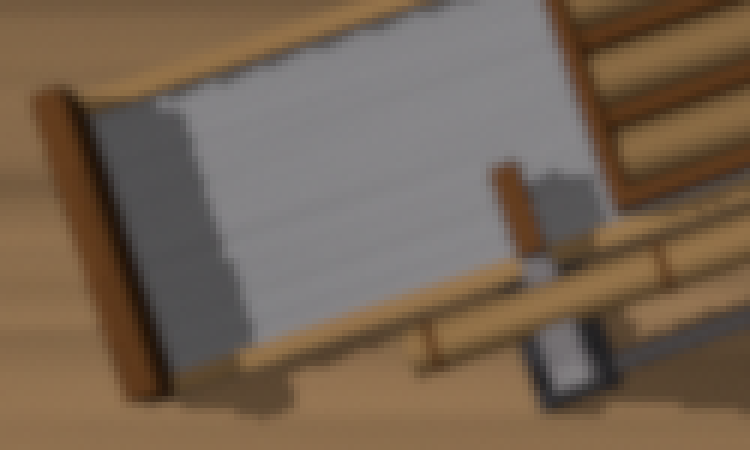

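View pics/z3.png

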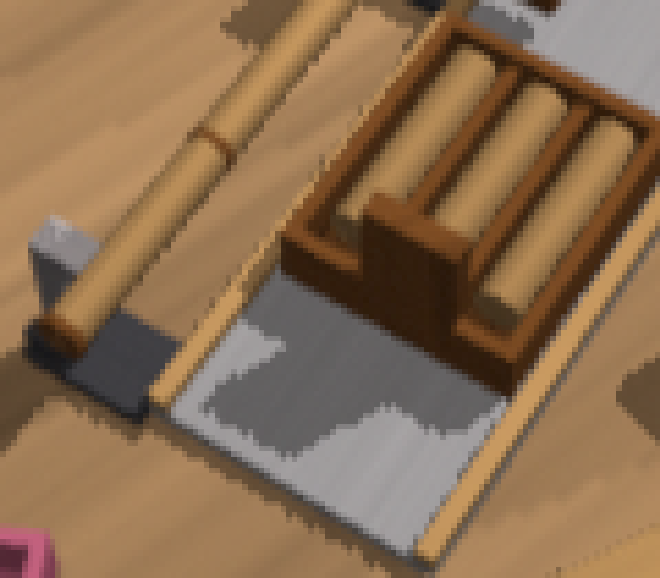

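View pics/z4.png

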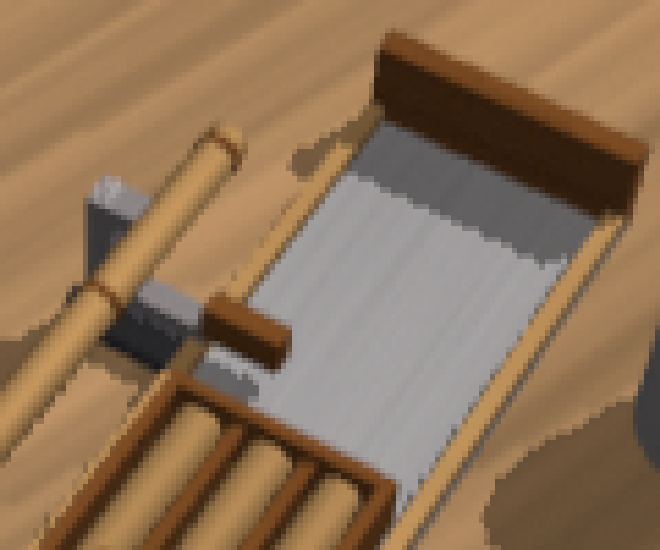

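```bash
cat > pts.py <<'E'
A=lambda x,y:(x/6+289.5,y/6+179.5)
B=lambda x,y:(x/6+209.5,y/6+214.5)
D=lambda x,y:(x/5.5+244.5,y/5.5+224.5)
E=lambda x,y:(x/5.5+294.5,y/5.5+159.5)
t,s='top','scene'
obs=[(t,(60,-50,38),1,A(55,178)),(t,(-60,-50,38),1,A(353,82)),(t,(60,50,38),1,A(137,418)),(t,(-60,50,38),1,A(430,320)),
(t,(-130,-53,8),0,A(517,25)),(t,(-130,-61,16),0,A(512,5)),(t,(-150,79,70),0,A(708,300)),(t,(-60,15,85),1,A(411,213)),(t,(-60,-25,85),1,A(383,117)),
(t,(256,-61,50),0,B(33,95)),(t,(242,-61,50),0,B(72,92)),(t,(242,61,50),0,B(158,398)),(t,(256,61,50),0,B(128,398)),(t,(150,79,70),0,B(418,350)),
(t,(102,20,40),0,B(490,165)),(t,(90,20,40),0,B(518,160)),
(s,(-150,79,70),0,D(62,335)),(s,(-60,50,38),1,D(283,235)),(s,(-60,-50,38),1,D(515,363)),(s,(-130,61,16),0,D(150,400)),(s,(-130,-53,16),0,D(418,555)),(s,(-60,15,85),1,D(364,203)),(s,(-60,-25,85),1,D(462,260)),
(s,(242,61,50),0,E(378,48)),(s,(242,-61,50),0,E(640,160)),(s,(256,61,50),0,E(390,30)),(s,(256,-61,50),0,E(648,145)),(s,(60,50,38),1,E(175,375)),(s,(60,-50,38),1,E(398,485)),(s,(150,79,70),0,E(228,140)),
(s,(90,20,40),0,E(282,350)),(s,(102,20,40),0,E(292,330))]
E
sed -i '/^T=/d;/^S=/d;/^obs=/,/^(.scene.,(-130,61/d' fit.py; sed -i '2a from pts import *' fit.py; head -8 fit.py; python3 fit.py
```

```text
from h import *
from scipy.optimize import least_squares
from pts import *
def r(q):
    return np.concatenate([proj(n,c2w(q,np.add(P,(q[3]*1000*f,0,0))))[0]-o for n,P,f,o in obs])
s=least_squares(r,[.5,0,1.8,0],loss='soft_l1',x_scale=[.1,.1,.1,.1])
print(s.x); print(r(s.x).reshape(-1,2).round(1).tolist()); np.save('pose.npy',s.x)
def r2(q):
[ 0.60427492 -0.09340782  1.88891074  0.00274964]
[[-0.9, -1.0], [-1.1, -1.7], [-0.5, 0.2], [0.6, -0.5], [-0.7, -0.4], [-0.6, -1.0], [-0.2, -0.2], [0.5, -0.5], [-0.9, -1.5], [-0.6, -0.2], [-1.2, -1.7], [1.0, -1.1], [-0.0, 0.9], [-1.1, 0.7], [0.0, 0.4], [0.4, -0.5], [-1.0, 1.2], [-0.6, -0.5], [-0.3, -0.3], [-0.9, -0.9], [-1.1, -0.7], [-0.9, 1.1], [-1.0, 0.4], [-0.6, 0.1], [-0.8, 1.3], [0.1, -0.3], [0.4, 0.0], [-0.0, -1.6], [0.3, -0.8], [0.1, -0.1], [-1.0, -0.2], [-0.0, -0.3]]
[ 0.6059 -0.0903  1.889   0.0025  1.6974  1.2064 -1.1074  0.3976]
[[-0.4, -0.5], [-0.7, -1.2], [-0.0, 0.7], [1.1, -0.0], [-0.3, 0.2], [-0.2, -0.4], [0.0, 0.3], [0.9, -0.0], [-0.6, -1.0], [-0.3, 0.3], [-0.8, -1.2], [1.3, -0.6], [0.3, 1.4], [-0.8, 1.2], [0.4, 0.9], [0.7, 0.0], [-0.2, 1.3], [-0.1, -0.4], [0.2, -0.2], [-0.3, -0.8], [-0.5, -0.6], [-0.4, 1.3], [-0.4, 0.6], [-0.3, 0.3], [-0.5, 1.4], [0.4, -0.2], [0.7, 0.2], [0.4, -1.4], [0.7, -0.6], [0.5, 0.0], [-0.5, -0.1], [0.4, -0.2]]
top [ 0.6029741  -0.09431458  1.88520249  0.00301647] [[-0.6, -0.5], [-0.7, -1.0], [-0.3, 0.7], [0.9, 0.2], [-0.2, 0.3], [-0.0, -0.3], [0.2, 0.6], [0.8, 0.3], [-0.6, -0.8], [-0.3, -0.1], [-0.8, -1.6], [1.2, -0.9], [0.2, 1.1], [-0.9, 1.1], [0.3, 0.8], [0.7, -0.1]]
scene [ 0.60508235 -0.09239392  1.892681    0.00203455] [[-0.1, 1.4], [-0.1, -0.2], [0.3, -0.1], [-0.1, -0.7], [-0.2, -0.6], [-0.4, 1.4], [-0.4, 0.7], [-0.5, -0.0], [-0.6, 1.1], [0.2, -0.5], [0.6, -0.2], [0.3, -1.4], [0.7, -0.6], [0.4, -0.2], [-0.5, -0.2], [0.4, -0.4]]
```

View pics/ovB_top.png

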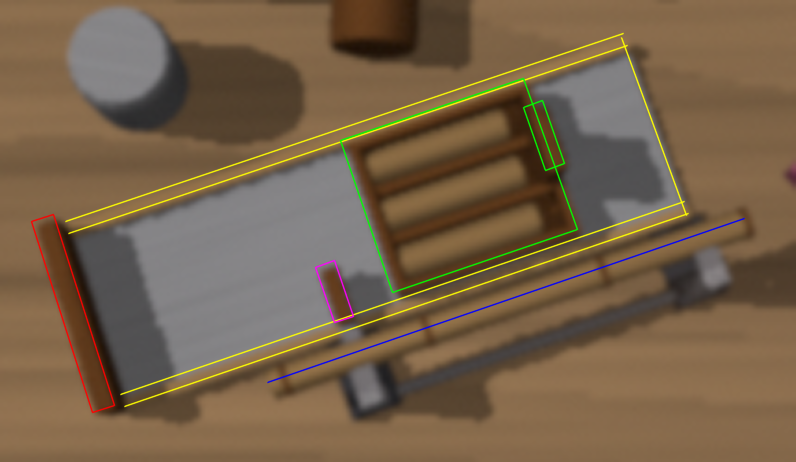

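View pics/ovB_scene.png

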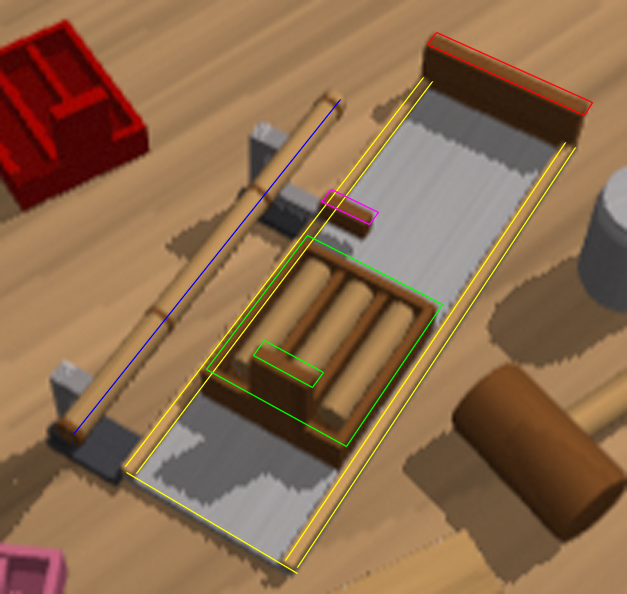

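Run:
```python
from h import *
from scipy.spatial.transform import Rotation as R
p=np.load('pose.npy'); s=state(); M=R.from_quat(s['tcp_rot']).as_matrix(); print(M.round(3))
cy=np.array([-np.sin(p[2]),np.cos(p[2]),0])
for sg in(1,-1):
    y=M[:,1]; x=sg*cy; a=np.degrees(np.arctan2(np.dot(np.cross(M[:,0],x),y),np.dot(M[:,0],x)))
    print(sg,'turn about y',a)
    N=M@R.from_rotvec([0,np.radians(a),0]).as_matrix()
    for q in((-78,5,240),(-78,5,150),(-78,5,58),(-78,47,58),(111,47,58)):
        W=c2w(p,[q])[0]; print(q,W.round(4),((W-s['position'])@N*100).round(2))
```

```text
[[ 0.249 -0.001 -0.968]
 [ 0.968 -0.002  0.249]
 [-0.002 -1.     0.   ]]
1 turn about y -122.65417047068601
(-78, 5, 240) [ 0.6239 -0.1691  0.24  ] [-2.029e+01 -6.000e-02  8.813e+01]
(-78, 5, 150) [ 0.6239 -0.1691  0.15  ] [-20.3    8.94  88.12]
(-78, 5, 58) [ 0.6239 -0.1691  0.058 ] [-20.32  18.14  88.1 ]
(-78, 47, 58) [ 0.584  -0.1822  0.058 ] [-16.12  18.15  88.1 ]
(111, 47, 58) [ 0.5249 -0.0027  0.058 ] [-16.12  18.11  69.2 ]
-1 turn about y 57.34582952931401
(-78, 5, 240) [ 0.6239 -0.1691  0.24  ] [ 2.029e+01 -6.000e-02 -8.813e+01]
(-78, 5, 150) [ 0.6239 -0.1691  0.15  ] [ 20.3    8.94 -88.12]
(-78, 5, 58) [ 0.6239 -0.1691  0.058 ] [ 20.32  18.14 -88.1 ]
(-78, 47, 58) [ 0.584  -0.1822  0.058 ] [ 16.12  18.15 -88.1 ]
(111, 47, 58) [ 0.5249 -0.0027  0.058 ] [ 16.12  18.11 -69.2 ]
```

Request:
carry_out([
  [[0,0,0,6.37,8.54],[0,0,0,6.37,8.54],[0,0,0,6.37,8.54],[0,0,0,6.37,8.54],[0,0,0,6.37,8.54],[0,0,0,6.37,8.54],[0,0,0,6.37,8.54],[0,0,0,6.37,8.54],[0,0,0,6.37,8.54],[0.8,0,-3.5,0,8.54],[0.8,0,-3.5,0,8.54],[0.8,0,-3.5,0,8.54],[0.8,0,-3.5,0,8.54],[0.8,0,-3.5,0,8.54],[0.8,0,-3.5,0,8.54],[0.8,0,-3.5,0,8.54],[0.8,0,-3.5,0,8.54],[0.8,0,-3.5,0,8.54],[0.8,0,-3.5,0,8.54],[0.8,0,-3.5,0,8.54]],
], squeeze=60)

```text
t: 1.77
position: [0.36, 0.2654, 0.239]
tcp_rot: [0.698, 0.112, -0.112, -0.698]
ft_force: [0.3, 0.6, 0.8]
width: 0.999
```

Request:
carry_out([
  [[0.8,0,-3.5,0,8.54],[0.8,0,-3.5,0,8.54],[0.8,0,-3.5,0,8.54],[0.8,0,-3.5,0,8.54],[0.8,0,-3.5,0,8.54],[0.8,0,-3.5,0,8.54],[0.8,0,-3.5,0,8.54],[0.8,0,-3.5,0,8.54],[0.8,0,-3.5,0,8.54],[0.8,0,-3.5,0,8.54],[0.8,0,-3.5,0,8.54],[0.8,0,-3.5,0,8.54],[0,0,0,0,8.54],[0,0,0,0,8.54]],
])

```text
t: 2.93
position: [0.5826, -0.1033, 0.2384]
tcp_rot: [-0.698, -0.111, 0.111, 0.699]
ft_force: [0.3, -0.1, 0.4]
width: 1.005
```

```bash
cat > w.py <<'E'
from h import *
from scipy.spatial.transform import Rotation as R
import sys
p=np.load('pose.npy'); s=state(); M=R.from_quat(s['tcp_rot']).as_matrix(); P=s['position']
c,sn=np.cos(p[2]),np.sin(p[2]); d=P[:2]-p[:2]
print('t',s['t'],'chute xy z',(1000*np.array([c*d[0]+sn*d[1],-sn*d[0]+c*d[1],P[2]])).round(1),'yaw err deg',np.degrees(np.arctan2(M[1,0],M[0,0])-(p[2]-np.pi/2)).round(2),'tilt',M[:,1].round(3))
F=s['ft_force'];print('F chute',(c*F[0]+sn*F[1]).round(1),(-sn*F[0]+c*F[1]).round(1),F[2].round(1),'w',round(s['width'],3),'q',s['joint_positions'].round(2))
if len(sys.argv)>1:
    for cam,(x0,y0,w,h) in dict(top=(205,130,225,165),scene=(215,135,220,200)).items():
        a=snapshot(cam); cv2.imwrite(f'pics/{sys.argv[1]}_{cam}_full.png',a)
        cv2.imwrite(f'pics/{sys.argv[1]}_{cam}.png',cv2.resize(a[y0:y0+h,x0:x0+w],None,fx=3,fy=3,interpolation=cv2.INTER_CUBIC))
E
python3 w.py a
```

```text
t 2.9333 chute xy z [ -2.6  23.6 238.4] yaw err deg -0.16 tilt [-0.001  0.    -1.   ]
F chute -0.1 -0.2 0.4 w 1.005 q [-0.25  0.25  1.71  0.    1.18 -0.56]
```

Request:
carry_out([
  [[0.6,0,-2.6,0,8.54],[0.6,0,-2.6,0,8.54],[0.6,0,-2.5,0,8.54],[0,3,0,0,8.54],[0,3,0,0,8.54],[0,2.5,0,0,8.54],[0,0,0,0,8.54],[0,0,0,0,8.54]],
])

```text
t: 3.7
position: [0.6218, -0.1671, 0.1525]
tcp_rot: [-0.697, -0.111, 0.114, 0.699]
ft_force: [-0.7, 0.6, 0.2]
width: 0.999
```

```bash
python3 w.py b
```

```text
t 3.7 chute xy z [-75.5   6.4 152.5] yaw err deg 0.11 tilt [-0.005  0.002 -1.   ]
F chute 0.8 0.5 0.2 w 0.999 q [-0.33  0.43  1.65  0.    1.06 -0.65]
```

View pics/b_top.png

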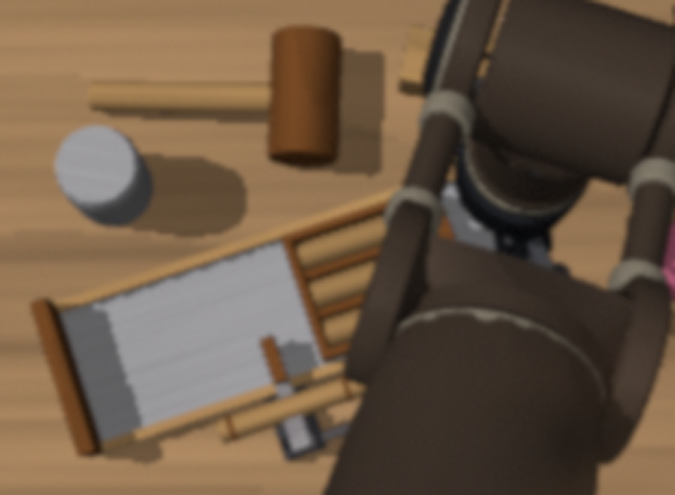

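View pics/b_scene.png

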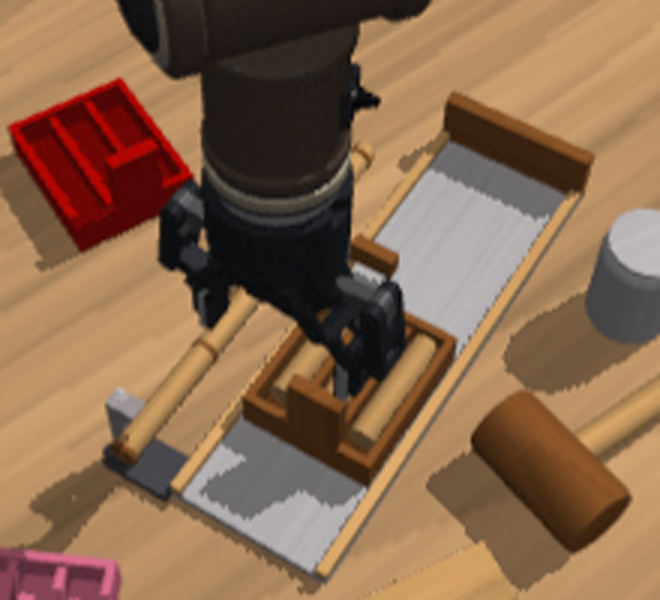

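Run:
```python
import cv2
a=cv2.imread('pics/b_scene_full.png')[185:285,255:365]
cv2.imwrite('pics/bz.png',cv2.resize(a,None,fx=6,fy=6,interpolation=cv2.INTER_CUBIC))
from h import *
p=np.load('pose.npy')
for dz in(-8,0,5):
  for y in(-57,-42.5,42.5,57):
    for dx in (-11,11): print(dz,y,dx,((proj('scene',c2w(p,[(-75.5+dx,6.4+y,152.5+dz)]))[0]-[255,185])*6).round(0))
```

```text
-8 -57 -11 [463. 535.]
-8 -57 11 [502. 480.]
-8 -42.5 -11 [420. 512.]
-8 -42.5 11 [459. 457.]
-8 42.5 -11 [180. 381.]
-8 42.5 11 [220. 330.]
-8 57 -11 [140. 359.]
-8 57 11 [181. 309.]
0 -57 -11 [464. 521.]
0 -57 11 [503. 466.]
0 -42.5 -11 [421. 498.]
0 -42.5 11 [460. 443.]
0 42.5 -11 [178. 366.]
0 42.5 11 [219. 315.]
0 57 -11 [138. 344.]
0 57 11 [180. 294.]
5 -57 -11 [465. 512.]
5 -57 11 [504. 457.]
5 -42.5 -11 [421. 489.]
5 -42.5 11 [461. 434.]
5 42.5 -11 [177. 357.]
5 42.5 11 [219. 305.]
5 57 -11 [137. 335.]
5 57 11 [179. 284.]
```

View pics/bz.png

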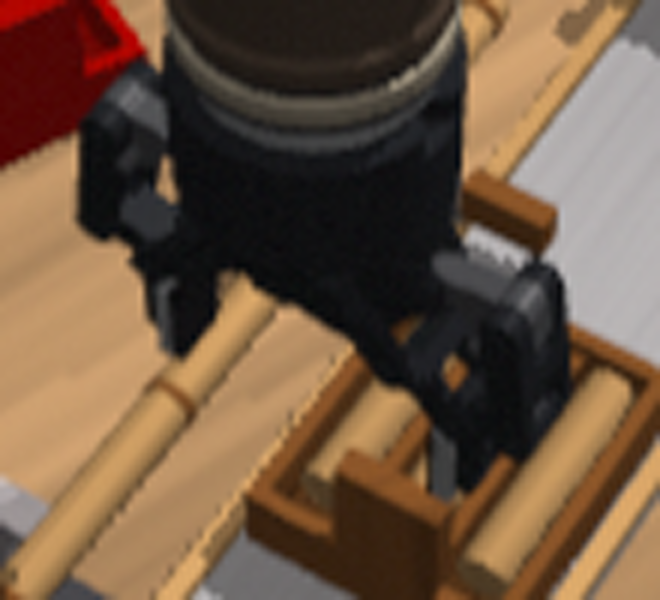

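Request:
carry_out([
  [[0.3,2,-0.3,0,8.54],[0,2,0,0,8.54],[0,2,0,0,8.54],[0,2,0,0,8.54],[0,1.8,0,0,8.54],[0,0.3,0,0,8.54],[0,0,0,0,8.54],[0,0,0,0,8.54],[0,0,0,0,8.54]],
])

```text
t: 4.55
position: [0.6295, -0.1716, 0.056]
tcp_rot: [0.699, 0.114, -0.111, -0.697]
ft_force: [-0.2, 0.5, 0.6]
width: 1.001
```

```bash
python3 w.py c
```

```text
t 4.55 chute xy z [-82.2   0.5  56. ] yaw err deg 0.03 tilt [ 0.004 -0.002 -1.   ]
F chute 0.5 -0.0 0.6 w 1.001 q [-0.33  0.57  1.67 -0.    0.9  -0.65]
```

View pics/c_scene.png

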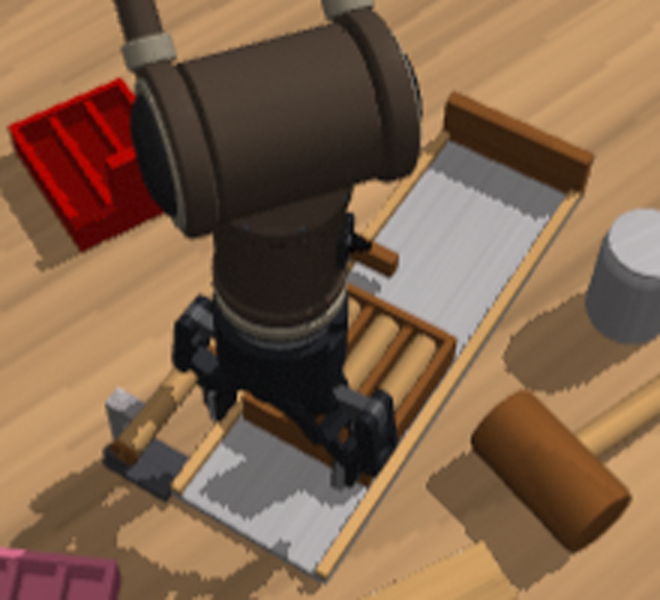

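Request:
carry_out([
  [[-0.2,0.4,0,0,8.54],[-0.4,0,0,0,8.54],[-0.4,0,0,0,8.54],[-0.4,0,0,0,8.54],[-0.4,0,0,0,8.54],[-0.4,0,0,0,8.54],[-0.4,0,0,0,8.54],[-0.4,0,0,0,8.54],[-0.4,0,0,0,8.54],[-0.4,0,0,0,8.54],[-0.4,0,0,0,8.54],[-0.4,0,0,0,8.54],[0,0,0,0,8.54],[0,0,0,0,8.54],[0,0,0,0,8.54]],
])

```text
t: 5.9
position: [0.5835, -0.1855, 0.0489]
tcp_rot: [-0.698, -0.112, 0.112, 0.698]
ft_force: [4.1, 0.0, 1.2]
width: 1.004
```

```bash
python3 w.py d; sleep 1; python3 w.py
```

```text
t 5.9 chute xy z [-80.9  48.6  48.9] yaw err deg 0.0 tilt [-0.001  0.    -1.   ]
F chute -1.3 -3.9 1.2 w 1.004 q [-0.38  0.52  1.77 -0.    0.85 -0.7 ]
t 6.0 chute xy z [-81.   48.4  48.9] yaw err deg 0.02 tilt [-0.  0. -1.]
F chute -1.2 -3.4 2.0 w 1.0 q [-0.38  0.52  1.77 -0.    0.85 -0.7 ]
```

View pics/d_scene.png

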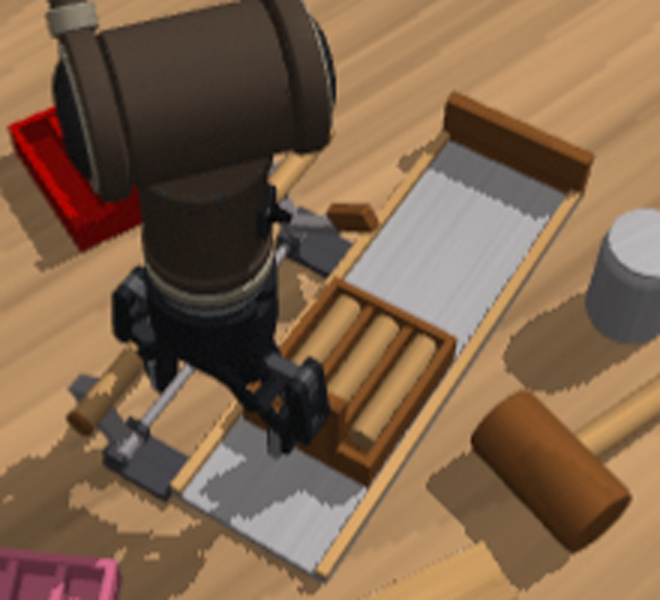

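View pics/d_top.png

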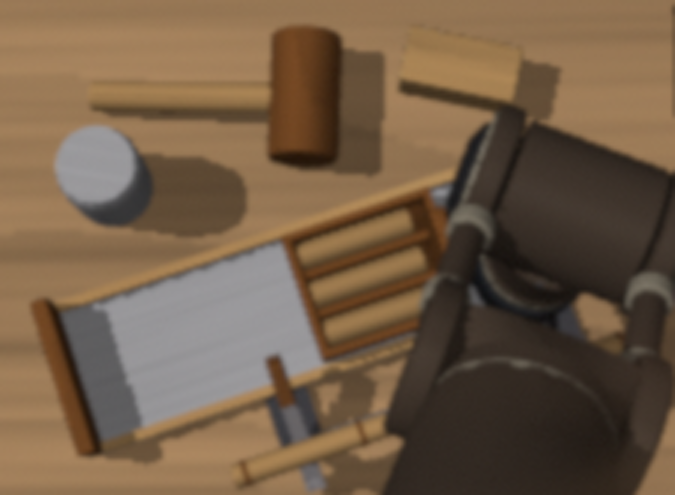

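```bash
cat > ang.py <<'E'
from h import *
p=np.load('pose.npy')
def g(x,y,z,a): return (x,104+(y-104)*np.cos(a)+(z-12)*np.sin(a),12-(y-104)*np.sin(a)+(z-12)*np.cos(a))
for a in(0,.4,.5,.55,.6,.7):
    print(a,[proj(c,c2w(p,[g(*P,a)]))[0].round(1).tolist() for c in('top','scene') for P in((150,79,70),(-150,79,70),(96,20,40))])
E
python3 ang.py
```

```text
0 [[278.1, 273.5], [407.3, 229.3], [293.7, 241.5], [336.1, 184.8], [254.8, 286.6], [346.2, 221.1]]
0.4 [[281.5, 284.2], [411.6, 239.5], [295.5, 247.6], [326.6, 178.8], [244.1, 279.2], [339.9, 208.9]]
0.5 [[282.4, 287.0], [412.6, 242.2], [296.3, 250.0], [324.2, 177.7], [241.5, 277.7], [337.5, 205.9]]
0.55 [[282.9, 288.4], [413.1, 243.6], [296.7, 251.3], [323.0, 177.2], [240.2, 277.0], [336.2, 204.3]]
0.6 [[283.3, 289.8], [413.5, 245.0], [297.2, 252.7], [321.8, 176.8], [238.9, 276.4], [334.8, 202.8]]
0.7 [[284.3, 292.5], [414.3, 247.7], [298.1, 255.7], [319.5, 176.2], [236.5, 275.3], [331.9, 199.9]]
```

Request:
carry_out([
  [[-0.1,0,0.4,0,8.54],[0,0,0.4,0,8.54],[0,0,0.4,0,8.54],[0,0,0.4,0,8.54],[0,0,0.5,0,8.54],[0,0,0.5,0,8.54],[0,0,0.5,0,8.54],[0,0,0.5,0,8.54],[0,0,0.5,0,8.54],[0,0,0.5,0,8.54],[0,0,0.5,0,8.54],[0,0,0.4,0,8.54],[0,0,0.3,0,8.54],[0,0,0,0,8.54],[0,0,0,0,8.54]],
])

```text
t: 7.25
position: [0.5646, -0.1304, 0.0492]
tcp_rot: [0.698, 0.112, -0.112, -0.698]
ft_force: [3.8, -2.5, -0.8]
width: 0.998
```

```bash
python3 w.py e
```

```text
t 7.25 chute xy z [-22.7  49.2  49.2] yaw err deg 0.04 tilt [ 0. -0. -1.]
F chute -3.6 -2.8 -0.8 w 0.998 q [-0.3   0.47  1.85 -0.    0.82 -0.62]
```

View pics/e_scene.png

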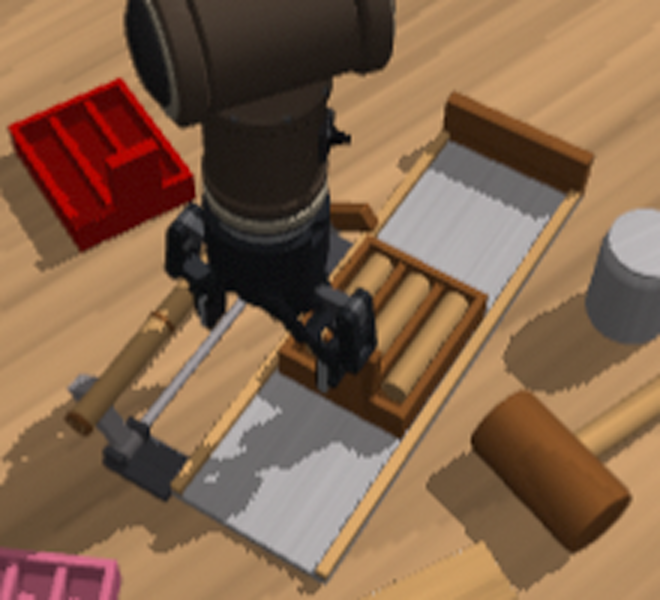

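View pics/e_top.png

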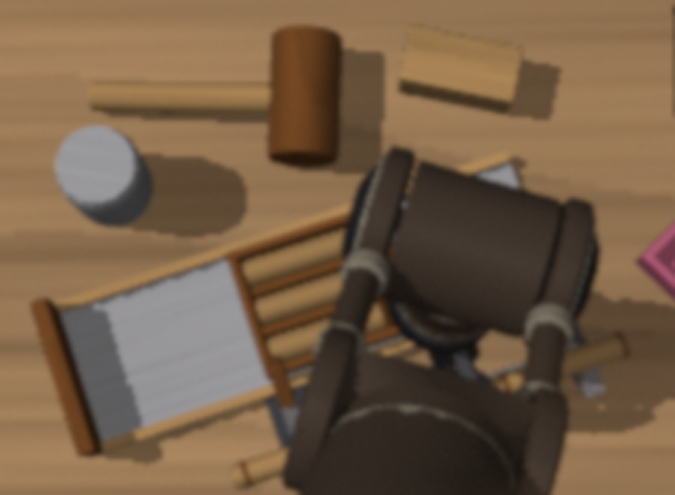

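Request:
carry_out([
  [[0,0,0.4,0,8.54],[0,0,0.5,0,8.54],[0,0,0.6,0,8.54],[0,0,0.6,0,8.54],[0,0,0.6,0,8.54],[0,0,0.6,0,8.54],[0,0,0.6,0,8.54],[0,0,0.6,0,8.54],[0,0,0.6,0,8.54],[0,0,0.6,0,8.54],[0,0,0.6,0,8.54],[0,0,0.6,0,8.54],[0,0,0.6,0,8.54],[0,0,0.6,0,8.54],[0,0,0.6,0,8.54],[0,0,0.6,0,8.54],[0,0,0.4,0,8.54],[0,0,0.3,0,8.54],[0,0,0,0,8.54],[0,0,0,0,8.54]],
])

```text
t: 9.02
position: [0.5333, -0.0357, 0.0493]
tcp_rot: [0.698, 0.112, -0.112, -0.698]
ft_force: [4.4, -2.1, 0.1]
width: 1.001
```

```bash
python3 w.py f
```

```text
t 9.0167 chute xy z [77.  49.3 49.3] yaw err deg 0.03 tilt [-0. -0. -1.]
F chute -3.4 -3.5 0.1 w 1.001 q [-0.15  0.4   1.96 -0.    0.78 -0.47]
```

View pics/f_scene.png

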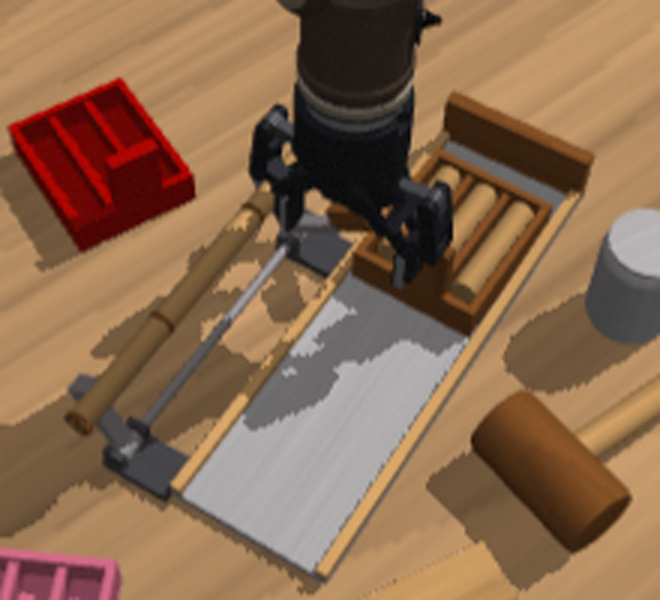

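View pics/f_top.png

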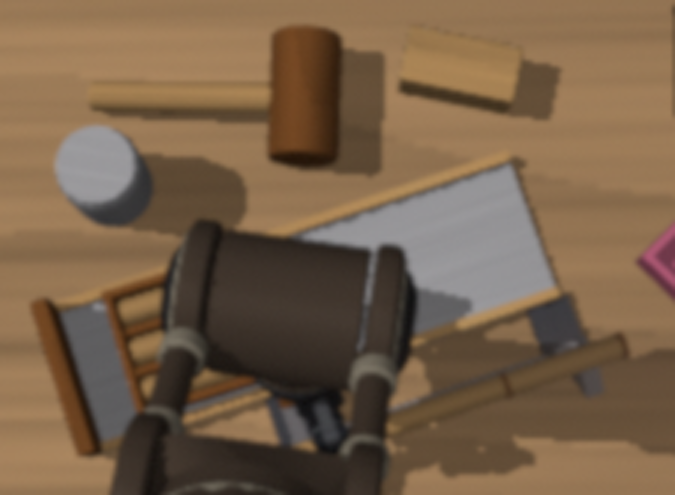

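Request:
carry_out([
  [[0,0,0.4,0,8.54],[0,0,0.5,0,8.54],[0,0,0.5,0,8.54],[0,0,0.5,0,8.54],[0,0,0.4,0,8.54],[0,0,0.3,0,8.54],[0,0,0.2,0,8.54],[0,0,0.2,0,8.54],[0,0,0,0,8.54]],
])

```text
t: 9.87
position: [0.5242, -0.0076, 0.0493]
tcp_rot: [0.698, 0.112, -0.112, -0.698]
ft_force: [4.4, -2.7, 0.6]
width: 0.999
```

Request:
carry_out([
  [[0,0,0.1,0,8.54],[0,0,0.1,0,8.54],[0,0,0.1,0,8.54],[0,0,0,0,8.54]],
])

```text
t: 10.2
position: [0.5234, -0.0051, 0.0493]
tcp_rot: [0.699, 0.112, -0.112, -0.698]
ft_force: [3.7, -2.8, -0.6]
width: 0.996
```

```bash
python3 w.py g
```

```text
t 10.2 chute xy z [109.2  49.2  49.3] yaw err deg 0.02 tilt [ 0.001 -0.001 -1.   ]
F chute -3.8 -2.6 -0.6 w 0.996 q [-0.09  0.38  1.99 -0.    0.77 -0.41]
```

View pics/g_scene.png

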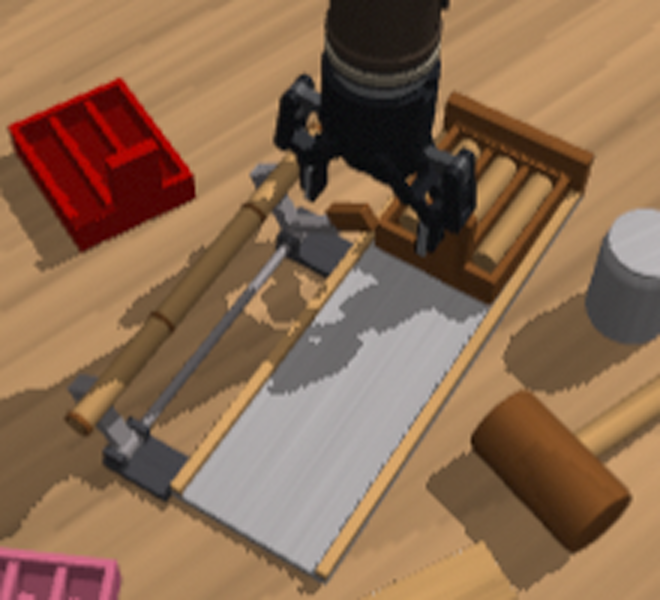

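View pics/g_top.png

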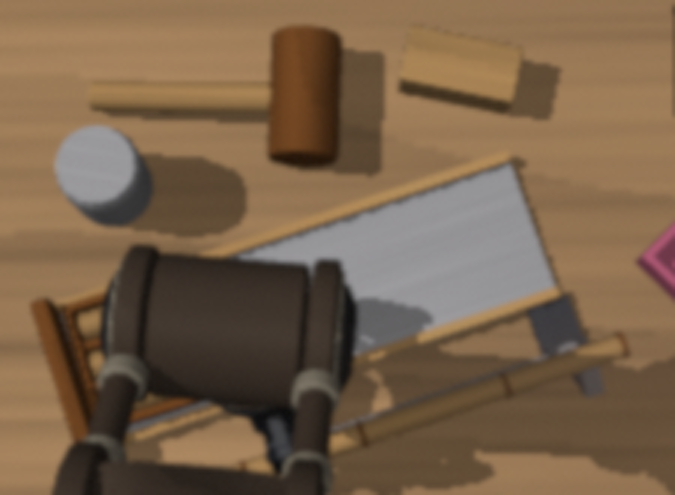

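Nearly home, no end contact yet (x force still about 4 N, sliding). Continue by small steps.

Request:
carry_out([
  [[0,0,0.1,0,8.54],[0,0,0.1,0,8.54],[0,0,0,0,8.54]],
])

```text
t: 10.55
position: [0.5228, -0.0032, 0.0493]
tcp_rot: [0.699, 0.112, -0.112, -0.698]
ft_force: [4.8, -4.0, -0.1]
width: 1.001
```

Request:
carry_out([
  [[0,0,0.1,0,8.54],[0,0,0.05,0,8.54],[0,0,0,0,8.54]],
])

```text
t: 10.8
position: [0.5223, -0.0019, 0.0494]
tcp_rot: [0.699, 0.112, -0.112, -0.698]
ft_force: [5.4, -4.7, -1.5]
width: 1.001
```

Request:
carry_out([
  [[0,0,0.1,0,8.54],[0,0,0.05,0,8.54],[0,0,0,0,8.54]],
])

```text
t: 11.05
position: [0.523, -0.0009, 0.0497]
tcp_rot: [0.699, 0.113, -0.111, -0.697]
ft_force: [6.8, -5.6, -1.4]
width: 0.996
```

```bash
python3 w.py h
python3 - <<'E'
import cv2
a=cv2.imread('pics/h_scene_full.png')[160:245,330:420]
cv2.imwrite('pics/hz.png',cv2.resize(a,None,fx=7,fy=7,interpolation=cv2.INTER_CUBIC))
E
```

```text
t 11.05 chute xy z [113.3  48.2  49.7] yaw err deg -0.0 tilt [ 0.003 -0.002 -1.   ]
F chute -7.4 -4.7 -1.4 w 0.996 q [-0.08  0.38  1.99 -0.    0.77 -0.4 ]
```

View pics/hz.png

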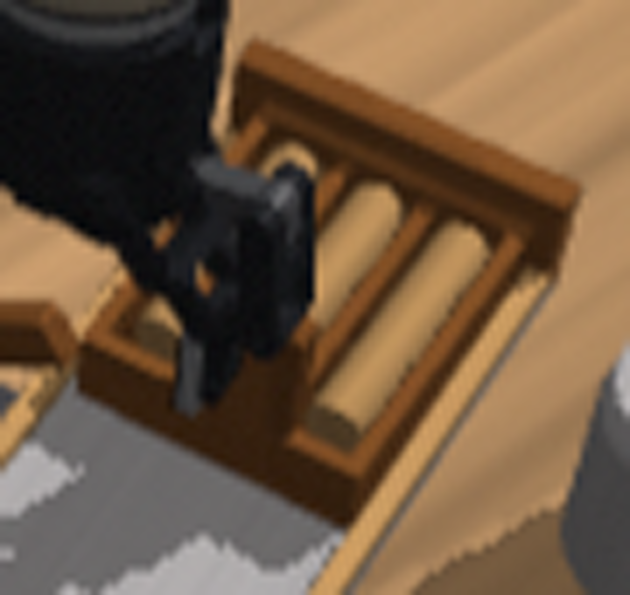

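Request:
carry_out([
  [[0,0,0.1,0,8.54],[0,0,0.1,0,8.54],[0,0,0,0,8.54],[0,0,0,0,8.54]],
])

```text
t: 11.48
position: [0.5241, 0.0003, 0.0503]
tcp_rot: [0.7, 0.114, -0.109, -0.697]
ft_force: [7.2, -8.1, -1.2]
width: 0.999
```

```bash
python3 w.py
```

```text
t 11.4833 chute xy z [114.1  46.8  50.3] yaw err deg -0.04 tilt [ 0.007 -0.003 -1.   ]
F chute -10.0 -4.3 -1.2 w 0.999 q [-0.08  0.38  1.99 -0.    0.77 -0.4 ]
```

```bash
python3 w.py i
python3 - <<'E'
from plant import *
s=state(); print(s['wrist_torque'],s['tau'].round(2),s['dq'].round(3),s['ft_force'],s['joint_positions'].round(4))
E
```

```text
t 11.4833 chute xy z [114.1  46.8  50.3] yaw err deg -0.04 tilt [ 0.007 -0.003 -1.   ]
F chute -10.0 -4.3 -1.2 w 0.999 q [-0.08  0.38  1.99 -0.    0.77 -0.4 ]
[-1.11941841 -1.15212402 -0.31717612] [  4.22 -35.61 -14.54   1.16   2.47  -0.3 ] [ 0.    -0.001  0.002  0.001 -0.001  0.001] [ 7.87470119 -7.47261089 -1.40728013] [-0.0812  0.3799  1.9887 -0.0032  0.7659 -0.3963]
```

View pics/i_scene.png

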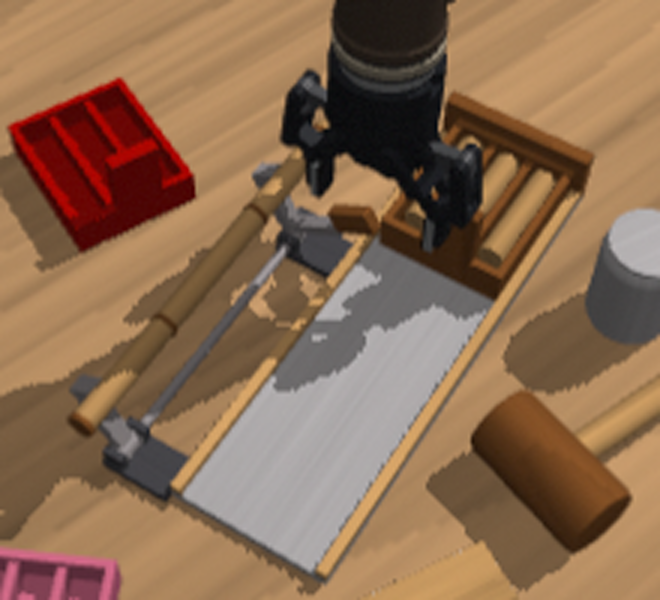

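View pics/i_top.png

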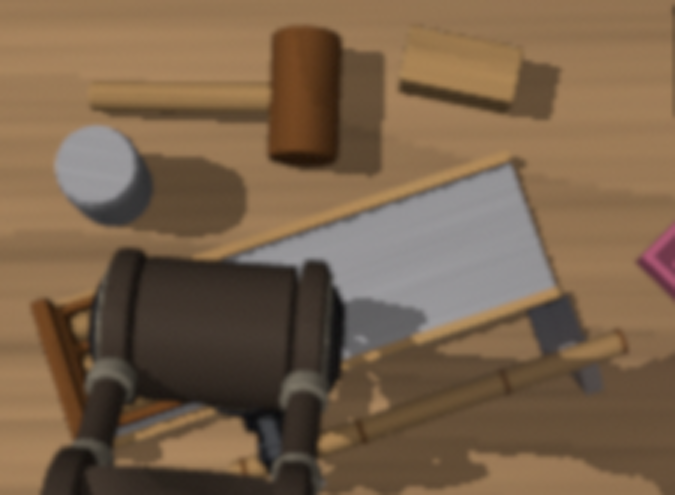

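```bash
python3 - <<'E'
from h import *
p=np.load('pose.npy')
for X in(176,179,182,185): print(X,proj('scene',c2w(p,[(X-60,50,38),(X-60,-50,38)])).round(1).tolist())
E
python3 - <<'E'
import cv2
a=cv2.imread('pics/i_scene_full.png')[160:245,330:420]
cv2.imwrite('pics/iz.png',cv2.resize(a,None,fx=7,fy=7,interpolation=cv2.INTER_NEAREST))
E
```

```text
176 [[338.9, 209.6], [379.1, 229.4]]
179 [[339.6, 208.7], [379.7, 228.4]]
182 [[340.3, 207.8], [380.4, 227.4]]
185 [[341.0, 206.9], [381.0, 226.5]]
```

View pics/iz.png

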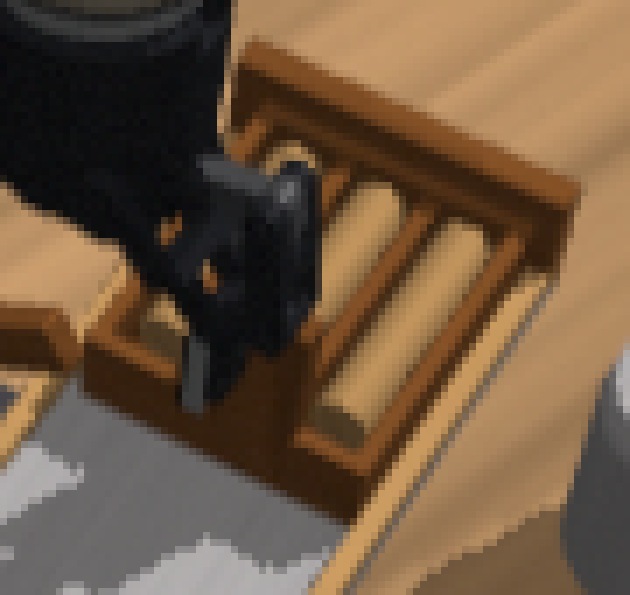

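Request:
carry_out([
  [[-0.1,0,0.2,0,8.54],[-0.1,0,0.2,0,8.54],[0,0,0,0,8.54],[0,0,0,0,8.54]],
])

```text
t: 11.92
position: [0.5245, 0.0012, 0.0517]
tcp_rot: [0.701, 0.116, -0.107, -0.695]
ft_force: [11.5, -14.3, -1.3]
width: 1.005
```

```bash
python3 w.py j
python3 - <<'E'
import cv2
a=cv2.imread('pics/j_scene_full.png')[160:245,330:420]
cv2.imwrite('pics/jz.png',cv2.resize(a,None,fx=7,fy=7,interpolation=cv2.INTER_NEAREST))
E
```

```text
t 11.9167 chute xy z [114.8  46.2  51.7] yaw err deg -0.11 tilt [ 0.015 -0.006 -1.   ]
F chute -17.2 -6.4 -1.3 w 1.005 q [-0.08  0.37  1.99 -0.01  0.76 -0.39]
```

View pics/jz.png

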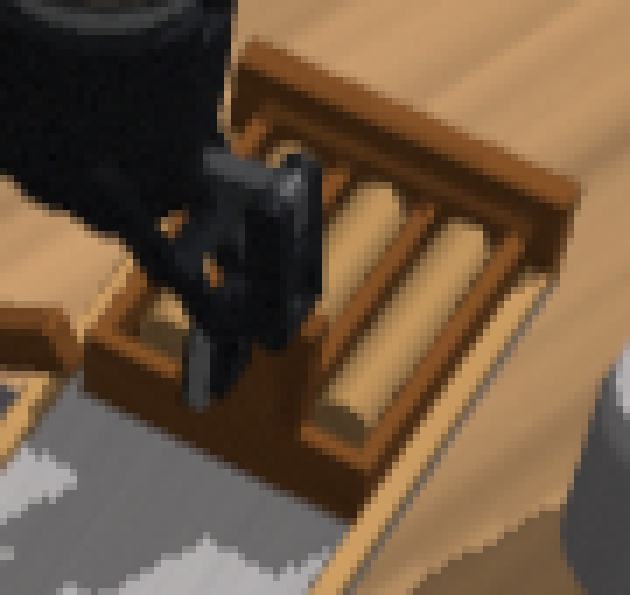

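Request:
carry_out([
  [[0,0,-0.3,0,8.54],[0,0,-0.4,0,8.54],[0,0,-0.6,0,8.54],[0,0,-0.8,0,8.54],[0,0,-0.8,0,8.54],[0,0,-0.8,0,8.54],[0,0,-0.8,0,8.54],[0,0,-0.7,0,8.54],[0,0,-0.4,0,8.54],[0,0,0,0,8.54],[0,0,0,0,8.54]],
])

```text
t: 12.93
position: [0.5359, -0.0488, 0.0493]
tcp_rot: [0.699, 0.113, -0.112, -0.697]
ft_force: [3.6, -1.0, -0.9]
width: 0.999
```

```bash
python3 w.py k
```

```text
t 12.9333 chute xy z [63.7 51.  49.3] yaw err deg 0.07 tilt [ 0.001 -0.002 -1.   ]
F chute -2.0 -3.1 -0.9 w 0.999 q [-0.17  0.41  1.95 -0.    0.78 -0.49]
```

View pics/k_scene.png

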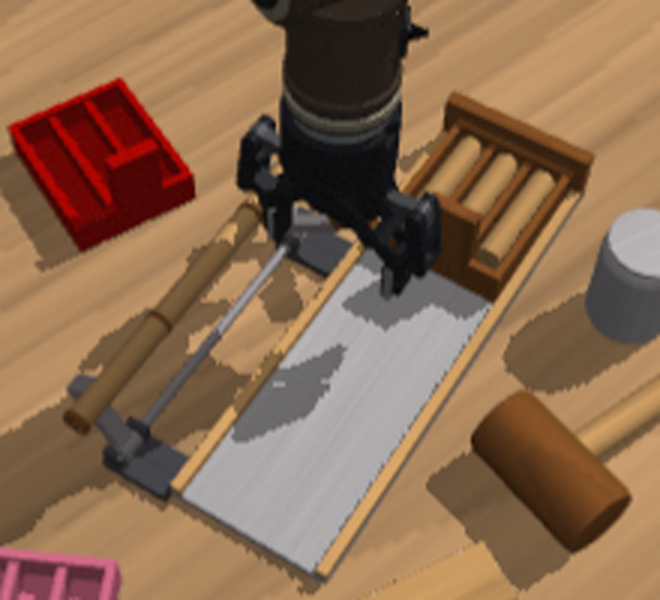

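Request:
carry_out([
  [[0.3,0,0,0,8.54],[0.4,0,0,0,8.54],[0.4,0,0,0,8.54],[0.4,0,0,0,8.54],[0.4,0,0,0,8.54],[0.4,0,0,0,8.54],[0.4,0,0,0,8.54],[0.4,0,0,0,8.54],[0.4,0,0,0,8.54],[0.4,0,0,0,8.54],[0.4,0,0,0,8.54],[0.3,0,0,0,8.54],[0.1,0,0,0,8.54],[0,0,0,0,8.54],[0,0,0,0,8.54]],
])

```text
t: 14.28
position: [0.5795, -0.033, 0.0492]
tcp_rot: [-0.698, -0.112, 0.112, 0.698]
ft_force: [0.6, -0.2, -0.5]
width: 1.001
```

```bash
python3 w.py l
```

```text
t 14.2833 chute xy z [65.1  4.6 49.2] yaw err deg 0.02 tilt [-0.001 -0.    -1.   ]
F chute -0.4 -0.6 -0.5 w 1.001 q [-0.13  0.47  1.85 -0.    0.82 -0.45]
```

View pics/l_scene.png

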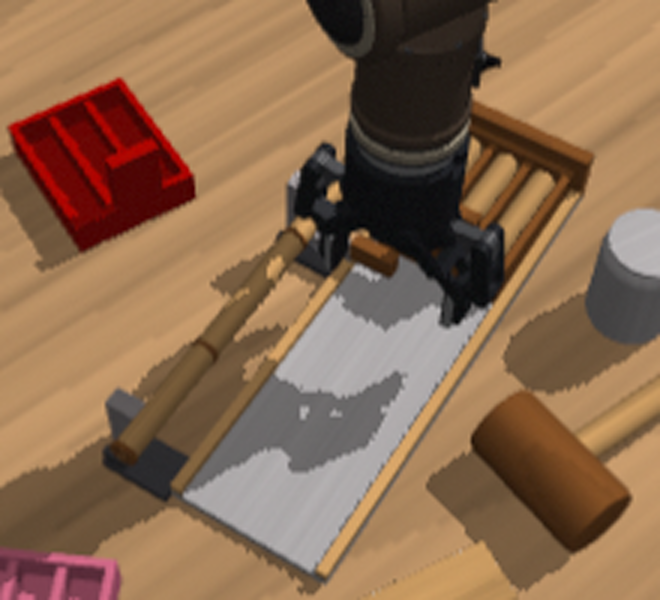

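Gate shut, no contact force. Rise straight up, then away towards the chute's start.

Request:
carry_out([
  [[0,-1,0,0,8.54],[0,-2,0,0,8.54],[0,-2,0,0,8.54],[0,-2.5,0,0,8.54],[0,-2.5,0,0,8.54],[0,-2.5,0,0,8.54],[0,-2.5,0,0,8.54],[0,-2,0,0,8.54],[0,-2,0,0,8.54],[-1,0,-3,0,8.54],[-1,0,-3,0,8.54],[-1,0,-3,0,8.54],[-1,0,-3,0,8.54],[-1,0,-3,0,8.54],[-1,0,-3,0,8.54],[-1,0,-3,0,8.54],[-1,0,-3,0,8.54],[-1,0,-2,0,8.54],[0,0,0,0,8.54],[0,0,0,0,8.54]],
])

```text
t: 16.05
position: [0.5752, -0.3093, 0.2397]
tcp_rot: [-0.698, -0.111, 0.111, 0.698]
ft_force: [-0.4, 0.6, 0.4]
width: 0.999
```

```bash
python3 w.py m
```

```text
t 16.05 chute xy z [-196.    95.1  239.7] yaw err deg -0.14 tilt [ 0.  0. -1.]
F chute 0.7 0.2 0.4 w 0.999 q [-0.56  0.36  1.56  0.    1.22 -0.88]
```

View pics/m_scene.png

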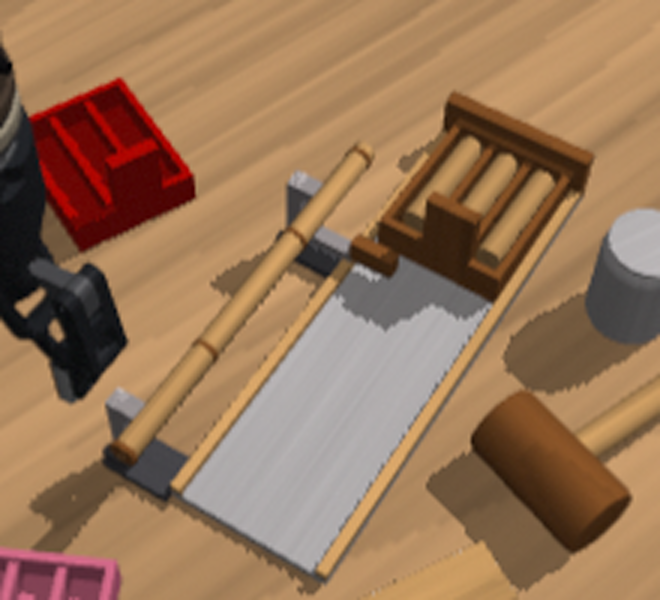

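View pics/m_top.png

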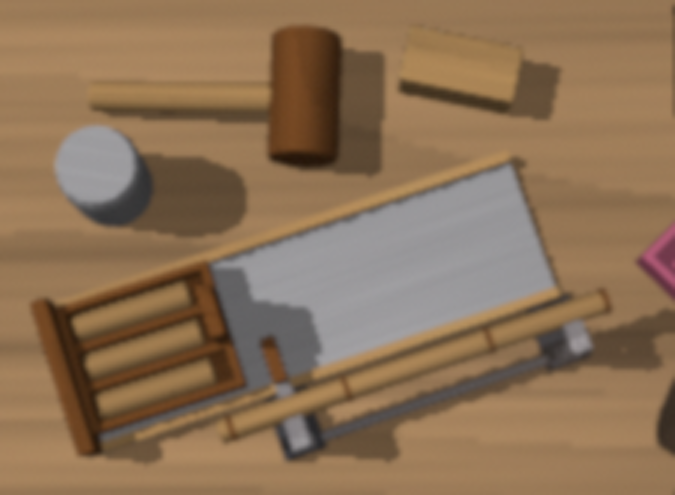

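Run:
```python
from h import *
p=np.load('pose.npy')
for X in(176,179,182): print(X,[proj(c,c2w(p,[(X-60,50,38),(X-60,-50,38),(X+60,50,38),(X+60,-50,38)])).round(1).tolist() for c in('top','scene')])
a=cv2.imread('pics/m_top_full.png')[210:285,210:295]; cv2.imwrite('pics/mz.png',cv2.resize(a,None,fx=8,fy=8,interpolation=cv2.INTER_NEAREST))
a=cv2.imread('pics/m_scene_full.png')[160:240,330:420]; cv2.imwrite('pics/mz2.png',cv2.resize(a,None,fx=7,fy=7,interpolation=cv2.INTER_NEAREST))
```

```text
176 [[[289.6, 257.0], [275.7, 215.6], [238.9, 274.3], [225.4, 232.5]], [[338.9, 209.6], [379.1, 229.4], [365.0, 175.3], [403.6, 193.0]]]
179 [[[288.3, 257.4], [274.4, 216.0], [237.6, 274.7], [224.2, 232.9]], [[339.6, 208.7], [379.7, 228.4], [365.7, 174.5], [404.2, 192.2]]]
182 [[[287.1, 257.8], [273.2, 216.5], [236.3, 275.2], [222.9, 233.4]], [[340.3, 207.8], [380.4, 227.4], [366.3, 173.7], [404.8, 191.3]]]
```

View pics/mz.png

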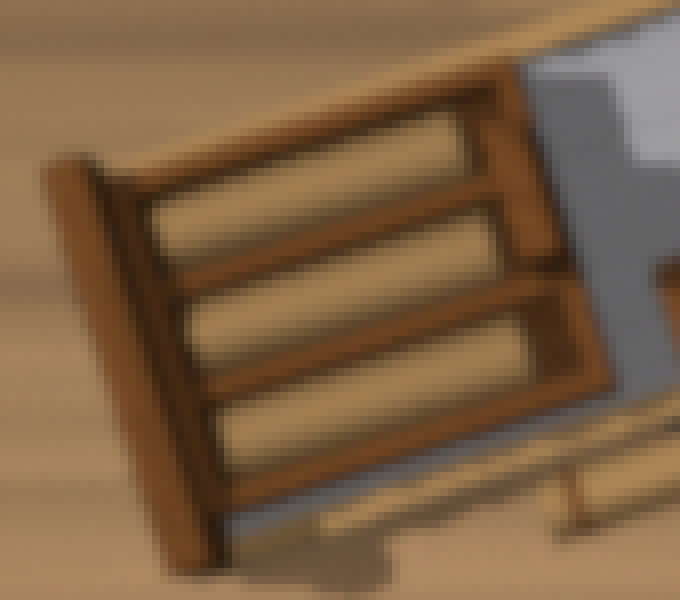

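View pics/mz2.png

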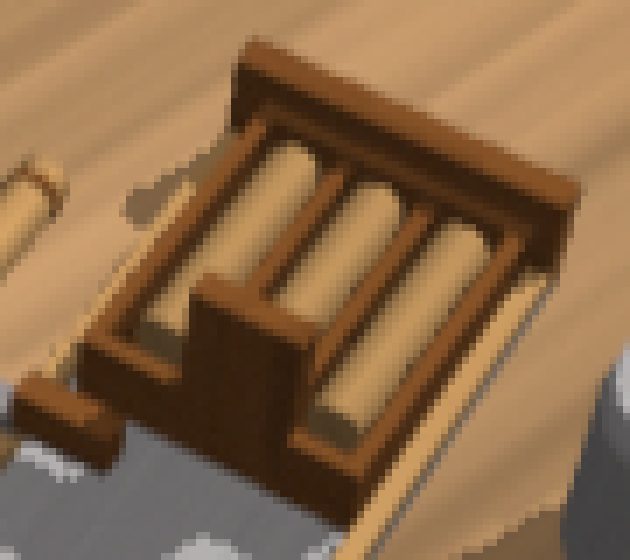

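```bash
python3 -c "
from plant import *
print(finish_job())"
```

```text
the job is handed in; nothing more can be done
None
```

The tray is home against the end board with the gate shut behind it, and I handed the job in at about 16 s of the 42 s allowed. No verdict was reported.

- **What I did:** I went in behind the tray with the jaws fully open across the chute. One finger pressed the bar out to about 0.5 rad. The other finger pushed the tray along until it met the end board. I then backed off along the bar with the gate still held, let it swing shut slowly, and moved up and clear.
- **Tray:** In the last pictures its rear corners lie within about 1 pixel of where they should be with the tray home, in both cameras. While pushing, the force rose from about 4 N to 17 N. Over the last push, from 10 to 17 N, the scene picture showed no further movement.
- **Rest of the scene:** All three blanks are in their lanes. The mallet, tin, offcut and red tray look unmoved; only parts of the pink tray and none of the black blank were in the last close-ups. The force reading at the end was about zero.
- **What disagreed:**
    - The two cameras differed by 1 to 2 pixels when I fitted the chute's position.
    - At full push the arm's reading put the tray's rear about 3 to 4 mm past nominal home, and the tool leaned by up to 0.9 degrees. I put this down to the fit error and give in the arm, since the pictures agree with the tray being home.
    - The gate angle is estimated from pictures and came out between 0.5 and 0.55 rad.

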